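# Set a pump eccentric to top dead centre on the bench centres

## Robot

A 6-joint arm with a two-finger parallel gripper is mounted at the origin on a cart in front of the work surface, level with it; the furniture and walls round the work are solid. World frame = base frame: x ahead of the robot, y to its left, z up, the work surface at z = 0. Lengths are in m, angles in rad, forces in N, time in s.
With the tool pointing down it reaches from about 0.3 to 1 m from the base axis. Payload 5.1 kg.
Tool frame: the origin (TCP) lies midway between the tips of the shut fingers; the grasp point (between the pads) lies 19 mm behind it; z points along the fingers, y is the line along which they close (so a half turn about z gives the same grasp; the last joint's range is limited). The gripper opens to 95 mm and grips with 3 to 60 N. Pads are 20 mm wide; open, the fingers measure 119 mm over their backs; the gripper's body (75 mm by 180 mm) begins 59 mm behind the grasp point.
Start: joints at [1.159, 0.124, 1.65, -0, 1.367, -0.083], TCP at [0.21, 0.615, 0.215] pointing down, gripper open.
Joint ranges: [-2.61, 2.61], [-1.02, 2.33], [0.03, 2.71], [-1.35, 4.49], [0.32, 2.68], [-2.91, 2.91]. Speed limits (rad/s): [2.57, 2.57, 3.14, 3.14, 3.14, 3.14].

## Interface

Orientations are given as a unit quaternion [w, x, y, z].
In Python, from cell import arm gives the robot as it stands.
- The arm moves only by the tool play_rows, never from a script. Its arguments are lists of equal length, an entry for each row: "hand": the finger opening in m, from 0 to 0.0951; "travel": the shift along the tool's x, y, z in m, a list of three; "roll": the turn about the tool's z in degrees. A call has 1 to 5 rows; each row shifts and turns the commanded pose from where the row before left it, along the tool's axes as they then stand; what a row does not reach is not made up. A row lasts 1/10 s, in which the tool goes at most 50 mm and 8.59 degrees, less where a joint would pass 70% of its speed; a pose out of reach is approached as far as the arm can. A call is refused whole if a number of a shift passes 0.05 or a number of a turn 8.59, either way. A call with a gripper value outside its range is refused whole. The fingers move at their own pace and stop on an object; "squeeze" is the grip in N (left out, the last holds). Time passes only in rows, so rows that do not move let the fingers close. It gives the time, the measured TCP pose, the force, the opening and the grip force at its end, in the units of the state.
- arm.get_obs(): the state, without advancing time (a new reading comes with each control period).
- arm.camera(name): name is "side" or "top"; returns a dict with "pixels" (480x640x3 uint8, red, green, blue), "z_map" (480x640 float32, m along the optical axis (not along the pixel's ray), 0 where there is no reading), "intrinsics" (3x3 intrinsics, pixels), "k1" (the pictures are not rectified: a ray, as slopes to the right and down, at radius r is drawn at 1 + k1 r^2 times it, then the intrinsics apply), "rvec" (rotation vector, rad) and "tvec" (3), from world to camera coordinates, as OpenCV has them. Camera axes: x right, y down, z forward; pixel columns grow to the right and rows downward; lengths in m; the calibration is good to about 2 mm. A picture is of the moment at which its call begins.
- arm.hand_in(): hands the job in; it is judged then, once.
The state is a dict: "time_s": time; "q": joint angles; "qvel": joint speeds; "effort": joint torques, N m; "tool_pos": TCP position; "tool_rot": TCP orientation; "ft_force": force on the tool from outside, world axes, zero at the start; "ft_torque": the same for the moment, N m; "width": opening from 0.0 (shut) to 1.0 (fully open); "grasp_force": force on a finger pad.
Only numpy, scipy, OpenCV 4.12 (cv2) and the standard library are available. Lean on these libraries where they do the work, as an engineer would, in place of code of your own. Each camera call takes 0.05 s, during which the arm holds its last target. There are 200 camera calls.

## Task

The pump shaft is on the bench centres. Bring the dial gauge down by its black knob until its plunger is pressed in about 3 mm by the brass eccentric, then crank the shaft round, without straining it sideways off its centres, until the eccentric's high spot is exactly under the plunger, where the gauge reads its most. Leave it standing there with the gauge on it, and don't disturb the things lying around.

Things in the scene. Friction and masses are not known exactly. Their poses are not given: they have to be found in the camera images.
- bench_centres: Green cast bed (132 x 262 x 22 mm) with a headstock at one end, a tailstock at the other and a gauge column behind; bolted down. Origin: underside of the bed, on the shaft's line seen from above. Its y axis is the shaft's line, the crank is at the -y end; its x axis points to the column, away from the robot. The headstock and tailstock are 109 mm high, the column 187 mm.
- crank_axis (a point): Point on the axis of rotation, 85 mm over the worktop, in the plane of the middle of the crank handle (147 mm to the crank side of the bed's origin); axes as the bed's.
- gauge_axis (a point): Point where the true line of the centres passes under the gauge plunger, 85 mm over the worktop; axes as the bed's. Fixed to the bed.
- shaft_line (a point): Point on the shaft's own axis under the gauge plunger; it turns with the shaft. It coincides with gauge_axis while nothing strains the shaft. The centres are sprung: the whole shaft with its crank gives sideways or up and down by about 1 mm for each 8 N, whatever pulls it, and the gauge reading moves with it; more than 1.25 mm (10 N) counts as pulled off the centres.
- handle: Black crank handle, a freely turning sleeve 13 mm thick and 37 mm long, parallel to the shaft, on a crank of 35 mm radius (centre to centre). Origin: its centre. The space beside it and beyond its free end is clear. The crank turns endlessly either way; friction holds it where it is left and takes about 3 N at the handle to overcome, the gauge adds up to 0.4 N. At the start the handle is anywhere from straight up, over on the robot's side, to nearly down.
- knob (a point): Centre of the black knurled knob (20 mm thick, 24 mm high, upright) on the gauge carriage, some 240 mm over the worktop. The carriage slides straight down by 34 mm at most from its upper stop, pushing it down takes about 5 N and lifting it about 11 N, and it stays where it is left. It carries the gauge, plunger and needle. The column beside the knob is lower than the knob.
- plunger (a joint): How far the gauge's sprung plunger is pressed up into the gauge, m: 0 = fully out, touching nothing; 0.022 = hard on its stop, which would harm the gauge. Its spring pushes down with about 1 N, and 0.06 N more for each mm.
- needle (a joint): Red needle on the white dial (59 mm face, looking to the robot): the same travel, magnified, 251.3 rad per metre of plunger travel; 0 = straight up, plunger fully out; it turns clockwise as seen from the robot. 25 divisions of 1 mm, long ones every 5 mm.
- tip (a point): Lowest point of the plunger's 8 mm ball tip, straight above the shaft's axis. The eccentric under it is a brass disc of 34 mm diameter, set 6 mm off the shaft's axis, so its rim passes the tip 11 mm (low spot) to 23 mm (high spot) above the axis, once a turn. It is clamped to the shaft at an unknown angle to the crank, and does not slip; at the start its high spot is at least 50 degrees from the plunger.
- screwdriver_mid (a point): Orange screwdriver, 165 mm, lying to the right; middle of it, 11 mm up. Leave alone.
- lab_marker_mid (a point): White and red marker pen, 135 mm, lying in front of the bench centres; its centre, 8 mm up. Leave alone.
- masking_tape_mid (a point): Roll of masking tape, 96 mm across, 25 mm high, lying flat to the right; its centre. Leave alone.
- dropper_bottle_mid (a point): White dropper bottle, 28 mm across, 64 mm high, standing to the left; its centre. Leave alone.

How it is judged:
On the way:
1. the gauge is brought down on the eccentric, its plunger pressed in 1.5 to 6 mm (value of joint plunger between 0.0015 and 0.006 m), for 0.3 s.
At the end, for the whole second after the job is handed in: the eccentric's high spot stands under the plunger (within 0.2 mm of the full 23 mm above the shaft's axis), the plunger is at rest and still pressed in by over 1.5 mm, and the four loose things are within 30 mm of where they lay (distance between tip and shaft_line above 0.0228 m and value of joint plunger above 0.0015 m and velocity of joint plunger between -0.002 and 0.002 m/s and distance of each of screwdriver_mid, lab_marker_mid, masking_tape_mid, dropper_bottle_mid from where it was at the start of the episode below 0.03 m); the robot touches nothing.
It fails at once if the shaft is strained over 1.25 mm off the line of its centres (10 N at the crank) (distance between shaft_line and gauge_axis above 0.00125 m).
It fails at once if the plunger is driven to within 1 mm of its stop (value of joint plunger above 0.021 m).
It fails at once if the screwdriver, the marker, the tape or the dropper bottle is moved by over 30 mm (distance of any of screwdriver_mid, lab_marker_mid, masking_tape_mid, dropper_bottle_mid from where it was at the start of the episode above 0.03 m).
It also fails if it takes over 61 s, if anything falls off the work surface, if the arm or the gripper's body presses on something with over 40 N, if the wrist force passes 120 N, or if a joint passes its speed limit or range.

## Working session

There is one attempt and no reset: what is moved stays moved. The work goes in short steps, Python scripts to look and compute and a tool call to move; the robot and the scene stay as the last step left them, time stands still between calls to the robot, and variables do not carry over. Pictures are saved under pics/ and viewed, at most 10 in all, crops included, and the job is handed in when it is done.

Besides the shell and the picture viewer there is one more tool, called after ">>>" as name(argument=value, ...) on one line, values as JSON. play_rows: Moves the arm, as the interface text tells. Its arguments: {"type":"object","properties":{"hand":{"type":"array"},"travel":{"type":"array"},"roll":{"type":"array"},"squeeze":{"type":"number"}},"required":["hand","travel","roll"]}

```bash
mkdir -p pics; ls; cat > h.py <<'E'
import numpy as np, cv2
from cell import arm
def ray(c,uv):
    K=c["intrinsics"];d=(np.array(uv,float)-[K[0][2],K[1][2]])/[K[0][0],K[1][1]]
    s=d.copy()
    for _ in range(20): s=d/(1+c["k1"]*(s@s))
    R=cv2.Rodrigues(np.array(c["rvec"],float))[0]
    t=np.array(c["tvec"],float).ravel()
    return -R.T@t, R.T@np.array([s[0],s[1],1.])   # origin, dir with unit optical depth
def at_z(c,uv,z):
    o,d=ray(c,uv); return o+d*(z-o[2])/d[2]
def at_x(c,uv,x):
    o,d=ray(c,uv); return o+d*(x-o[0])/d[0]
def dep(c,uv):
    o,d=ray(c,uv); return o+d*c["z_map"][int(uv[1]),int(uv[0])]
def proj(c,P):
    R=cv2.Rodrigues(np.array(c["rvec"],float))[0]
    p=R@np.array(P,float)+np.array(c["tvec"],float).ravel(); s=p[:2]/p[2]; s=s*(1+c["k1"]*(s@s))
    K=c["intrinsics"]; return np.array([K[0][0]*s[0]+K[0][2],K[1][1]*s[1]+K[1][2]])
def snap(name,fn=None):
    c=arm.camera(name); 
    if fn: cv2.imwrite("pics/"+fn,c["pixels"][:,:,::-1])
    return c
E
python3 - <<'E'
from h import *
import pickle
for n in("side","top"):
    c=snap(n,n+"0.png"); pickle.dump(c,open(n+"0.pkl","wb"))
    print(n,c["intrinsics"],c["k1"],ray(c,(320,240)))
o=arm.get_obs();print(o)
E
```

```text
pics
side [[551.2381723    0.         317.02808012]
 [  0.         551.2381723  238.62422111]
 [  0.           0.           1.        ]] 0.04999190914728218 (array([ 0.00761883, -0.79972619,  0.8737154 ]), array([ 0.43126971,  0.67300056, -0.60092594]))
top [[602.1635589    0.         319.86891837]
 [  0.         602.1635589  243.76178954]
 [  0.           0.           1.        ]] -0.09571168286115551 (array([-0.35515364, -0.16560967,  1.49037699]), array([ 0.54989974,  0.08970174, -0.83042336]))
{'time_s': 0.1, 'q': array([ 1.15938639e+00,  1.24462954e-01,  1.65149969e+00, -2.31367572e-05,
        1.36751078e+00, -8.25955525e-02]), 'qvel': array([ 0.00045215, -0.0031823 , -0.00134559, -0.00144158,  0.00054614,
       -0.00084131]), 'effort': array([ 8.31443117e-05, -4.18882728e+01, -3.61094499e+01,  7.76180788e-02,
        4.61761141e-02, -5.68040343e-05]), 'tool_pos': array([0.20970141, 0.61464272, 0.21351736]), 'tool_rot': array([-2.18938404e-04,  1.63665156e-01,  9.86515500e-01, -9.14611972e-04]), 'ft_force': array([-0.08844194, -0.61281653, -0.14555782]), 'ft_torque': array([0.01293275, 0.01647874, 0.02723187]), 'grasp_force': 0.0, 'width': 0.9992669867463188}
```

View pics/side0.png

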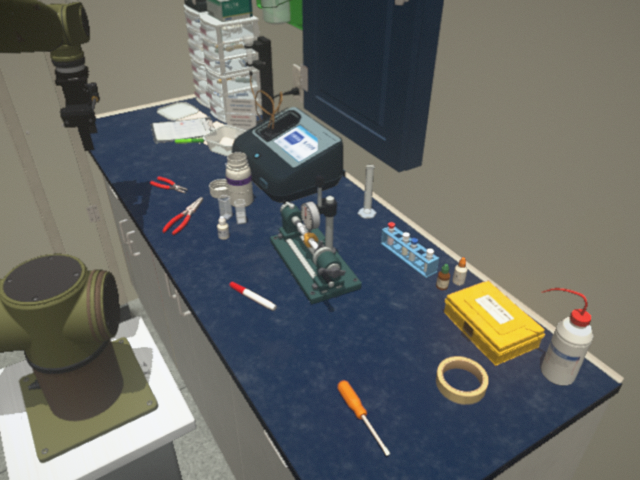

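View pics/top0.png

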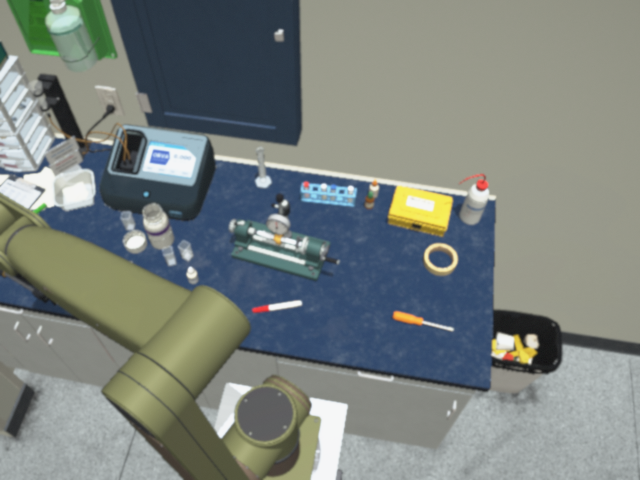

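The bench centres are at side (315,255) and top (280,245). Loose things: marker at side (252,295), screwdriver (362,415), tape (462,380), bottle (222,228). I'll enlarge the bench in both views.

```bash
python3 - <<'E'
import pickle,cv2,numpy as np
s=pickle.load(open("side0.pkl","rb"))["pixels"];t=pickle.load(open("top0.pkl","rb"))["pixels"]
a=cv2.resize(s[180:305,265:365],(400,500),interpolation=cv2.INTER_CUBIC)
b=cv2.resize(t[185:285,225:345],(400,333),interpolation=cv2.INTER_CUBIC)
im=np.zeros((500,800,3),np.uint8);im[:,:400]=a;im[:333,400:]=b
cv2.imwrite("pics/crop0.png",im[:,:,::-1])
E
```

```text
(no output)
```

View pics/crop0.png

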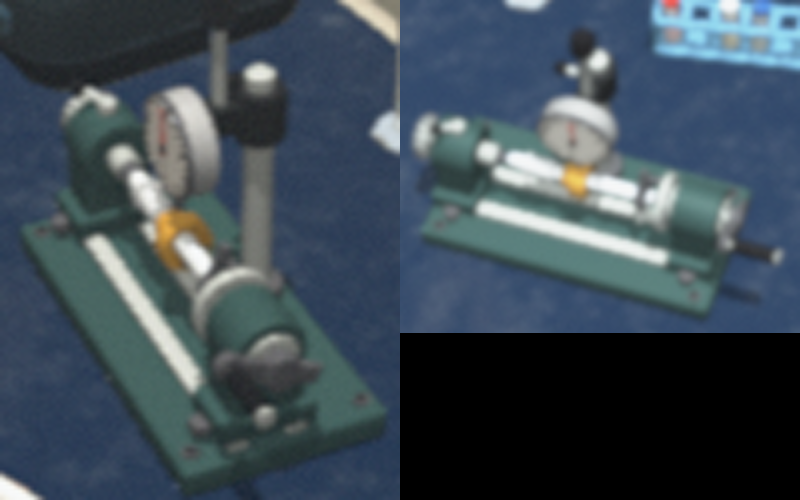

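The crop shows the dial and column, the knob (side px ~(320,183), top px ~(280,198)), and the handle on the robot's side of the axis, free end at side px ~(331,284) and top ~(337,262).

```bash
python3 - <<'E'
from h import *
import pickle
s=pickle.load(open("side0.pkl","rb"));t=pickle.load(open("top0.pkl","rb"))
S=lambda x,y:(265+x/4-.4,180+y/4-.4); T=lambda x,y:(225+(x-400)/3.333-.4,185+y/3.333-.4)
np.set_printoptions(precision=4,suppress=True)
print("side corners")
for p in[(25,232),(185,488),(385,420)]: print(at_z(s,S(*p),.022))
print("top corners")
tc=[at_z(t,T(*p),.022) for p in[(422,235),(707,315),(748,185),(480,118)]]
print(np.array(tc))
def tri(a,b):
    o1,d1=ray(s,a);o2,d2=ray(t,b);A=np.stack([d1,-d2],1);k=np.linalg.lstsq(A,o2-o1,rcond=None)[0]
    p,q=o1+d1*k[0],o2+d2*k[1];return (p+q)/2,np.linalg.norm(p-q)
# knob blobs
for n,c,(x0,y0,x1,y1) in(("s",s,(305,180,345,225)),("t",t,(265,185,300,215))):
    g=c["pixels"][y0:y1,x0:x1].max(2);m=(g<45).astype(np.uint8)
    k,l,st,ce=cv2.connectedComponentsWithStats(m)
    for i in range(1,k):
        if st[i,4]>8: print(n,st[i]+[x0,y0,0,0,0],ce[i]+[x0,y0], c["z_map"][int(ce[i][1])+y0,int(ce[i][0])+x0])
print("gold",)
for c,nm in((s,"s"),(t,"t")):
    h=cv2.cvtColor(c["pixels"],cv2.COLOR_RGB2HSV);m=cv2.inRange(h,(10,120,110),(28,255,255))
    y0,x0=(225,300) if nm=="s" else (230,265)
    ys,xs=np.nonzero(m[y0:y0+30,x0:x0+25]);print(nm,xs.mean()+x0,ys.mean()+y0,len(xs))
print("handle end",tri(S(265,415),T(778,257)))
print("handle depth top",dep(t,T(755,250)),dep(t,T(765,253)))
print("knob",tri((319.5,182),T(582,42)))
E
```

```text
side corners
[0.5168 0.2305 0.022 ]
[ 0.4785 -0.0284  0.022 ]
[ 0.6067 -0.0415  0.022 ]
top corners
[[ 0.5185  0.236   0.022 ]
 [ 0.485  -0.0213  0.022 ]
 [ 0.6217 -0.0331  0.022 ]
 [ 0.6491  0.2165  0.022 ]]
s [323 180  15   9  59] [329.661  184.2034] 1.6305529
s [305 187  11   8  53] [309.9811 190.8113] 1.5944096
s [320 206  16  10 103] [328.5049 210.6796] 1.279166
t [285 210   4   5  11] [286.6364 211.8182] 1.6493617
gold
s 308.74725274725273 237.9010989010989 91
t 277.26190476190476 238.35714285714286 42
handle end (array([ 0.5005, -0.0763,  0.1033]), np.float64(0.0035738293983513156))
handle depth top [ 0.5021 -0.0572  0.1093] [ 0.5059 -0.0651  0.1008]
knob (array([0.5846, 0.0993, 0.2364]), np.float64(0.007107809595318791))
```

```bash
cat >> h.py <<'E'
def cloud(c):
    v,u=np.mgrid[0:480,0:640];K=c["intrinsics"];D=np.array([c["k1"],0,0,0,0.])
    s=cv2.undistortPoints(np.stack([u.ravel(),v.ravel()],1).astype(np.float64)[:,None],np.array(K),D)[:,0]
    z=c["z_map"].ravel();R=cv2.Rodrigues(np.array(c["rvec"],float))[0]
    P=np.c_[s*z[:,None],z]-np.array(c["tvec"],float).ravel()
    return (P@R).reshape(480,640,3)
E
python3 - <<'E'
from h import *
import pickle
np.set_printoptions(precision=4,suppress=True)
for n in("side","top"):
    c=pickle.load(open(n+"0.pkl","rb"));P=cloud(c);z=P[...,2]
    box=(P[...,0]>.44)&(P[...,0]<.7)&(P[...,1]>-.12)&(P[...,1]<.27)&(c["z_map"]>0)
    b=P[box&(z>.012)&(z<.03)]; r=cv2.minAreaRect(b[:,:2].astype(np.float32)*1000);print(n,"bed",len(b),r,np.median(b[:,2]))
    k=box&(z>.19)&(z<.27)&(P[...,1]<.2);q=P[k]; px=np.argwhere(k)
    print(" high",len(q)); 
    m=q[:,2]>.222; print(" knob",m.sum(),q[m].mean(0),q[m].min(0),q[m].max(0),px[m].mean(0)[::-1],px[m].min(0)[::-1],px[m].max(0)[::-1])
    h=P[box&(P[...,1]<-.045)&(z>.04)];print(" handle\n",len(h),h.min(0),h.max(0),h.mean(0))
E
```

```text
side bed 2195 ((565.4232788085938, 101.12858581542969), (267.61090087890625, 134.14967346191406), 82.32234954833984) 0.021466450923208622
 high 150
 knob 103 [0.5798 0.0946 0.2401] [0.5714 0.0864 0.2224] [0.5921 0.1067 0.2508] [319.9806 181.0097] [316 175] [324 188]
 handle
 78 [ 0.4944 -0.0777  0.0925] [ 0.509  -0.0457  0.1083] [ 0.501  -0.0633  0.1016]
top bed 1910 ((574.9822998046875, 82.35196685791016), (229.68057250976562, 366.6490173339844), 1.9626591205596924) 0.02341628235088665
 high 102
 knob 73 [0.5811 0.0976 0.2449] [0.5729 0.0878 0.2237] [0.5921 0.1092 0.2557] [279.0411 197.6712] [275 193] [283 203]
 handle
 56 [ 0.4962 -0.0763  0.0946] [ 0.5135 -0.0452  0.1115] [ 0.504  -0.0604  0.1041]
```

```bash
python3 - <<'E'
from h import *
import pickle
np.set_printoptions(precision=4,suppress=True)
a=np.radians(-7.6);ex=np.array([np.cos(a),np.sin(a)]);ey=np.array([-np.sin(a),np.cos(a)]);c0=np.array([.566,.100])
from scipy.optimize import least_squares
for n in("side","top"):
    c=pickle.load(open(n+"0.pkl","rb"));P=cloud(c)[c["z_map"]>0]
    X=(P[:,:2]-c0)@ex;Y=(P[:,:2]-c0)@ey;z=P[:,2]
    for lo in np.arange(-.13,.14,.02):
        m=(abs(Y-lo-.01)<.01)&(abs(X)<.06)&(z>.078)&(z<.116)
        if m.sum()>12:
            k=m.copy(); 
            r=least_squares(lambda p:np.hypot(X[k]-p[0],z[k]-.085)-p[1],[-.01,.02],loss="soft_l1",f_scale=.002)
            top=z[k].max(); print(n,round(lo+.01,3),k.sum(),"axis x",r.x,"zmax",top,"x at top",X[k][z[k]>top-.003].mean(), r.cost*1e6)
    m=(abs(X)<.06)&(z>.07)&(z<.12)&(Y<-.1); print("Y min",Y[m].min())
    m=(z>.225)&(z<.26)&(abs(X)<.06)&(abs(Y)<.1); print("knob",X[m].mean(),Y[m].mean(),z[m].max())
    h=(z>.08)&(z<.12)&(Y<-.147)&(Y>-.19)&(abs(X)<.09); 
    r=least_squares(lambda p:np.hypot(X[h]-p[0],z[h]-p[1])-.0065,[-.045,.098],loss="soft_l1",f_scale=.002);print("handle",h.sum(),r.x,Y[h].min(),Y[h].max(),r.cost*1e6)
E
```

```text
side -0.12 183 axis x [-0.0109  0.0205] zmax 0.1102859765968185 x at top -0.009994547006156002 766.667992913889
side -0.1 125 axis x [-0.0097  0.023 ] zmax 0.11018674964712041 x at top -0.010702342006607643 88.98458067292314
side -0.08 130 axis x [-0.0091  0.0226] zmax 0.10993582597227776 x at top -0.009325466681751203 233.53073243867772
side -0.06 56 axis x [0.014  0.0319] zmax 0.11529520033065838 x at top -0.0057317866016677235 235.6646139889997
side -0.04 17 axis x [-0.0107  0.0059] zmax 0.09351244816068309 x at top -0.013602576147010118 17.490346148048374
side -0.02 42 axis x [0.0142 0.0271] zmax 0.11138891845702684 x at top 0.03812981911447377 155.56427384223403
side 0.0 202 axis x [0.0148 0.0287] zmax 0.11489431290532266 x at top 0.03048772946635309 2089.1334524755966
side 0.02 31 axis x [-0.0098  0.0081] zmax 0.09629710970553627 x at top -0.01080867333146531 48.83139561240971
side 0.04 45 axis x [-0.0098  0.0082] zmax 0.09546891749414185 x at top -0.009719885339439504 49.07559919051643
side 0.06 24 axis x [-0.0103  0.0059] zmax 0.09252593873797055 x at top -0.01160384089803907
[... 1691 characters left out ...]
max 0.09797982964089305 x at top -0.00853994081619735 73.43565811030781
top 0.08 41 axis x [-0.0061  0.0105] zmax 0.10263002366803696 x at top -0.008693606472692688 122.50459967381391
top 0.1 133 axis x [-0.0075  0.0234] zmax 0.11516462352493922 x at top -0.009763782402679357 737.3897612005453
top 0.12 73 axis x [-0.006   0.0253] zmax 0.11508324839692909 x at top -0.010647673543831872 201.60286502394953
top 0.14 61 axis x [-0.0055  0.0192] zmax 0.11137927234837057 x at top -0.016531668669154682 294.6040325436471
Y min -0.1831048663910151
knob 0.015285206640993334 -0.0003073694177436557 0.25568464267989066
handle 63 [-0.0387  0.1004] -0.1831048663910151 -0.14763089086504447 124.15448154474149
```

Bed yaw is about -7.6° and the shaft line is at bed X = -10 mm. The knob is at about (0.583, 0.0985) and the handle at about 156° on the crank circle. All of this agrees with the given sizes. First I raise the arm and roll it so that tool y = bed x and tool x = bed y.

>>> play_rows(hand=[0.0, 0.0, 0.0, 0.0, 0.0], travel=[[0, 0, -0.025], [0, 0, -0.025], [0, 0, -0.025], [0, 0, -0.025], [0, 0, -0.01]], roll=[7.87, 7.87, 7.87, 7.87, 7.87], squeeze=8)

```text
time_s: 0.6
tool_pos: [0.2102, 0.6158, 0.3277]
tool_rot: [-0.0, 0.489, 0.872, 0.002]
ft_force: [-0.8, 0.5, 0.5]
width: 0.639
grasp_force: 0.0
```

>>> play_rows(hand=[0.0, 0.0, 0.0, 0.0, 0.0], travel=[[0, 0, 0], [0, 0, 0], [0, 0, 0], [0, 0, 0], [0, 0, 0]], roll=[7.87, 7.87, 7.87, 7.87, 7.87])

```text
time_s: 1.1
tool_pos: [0.2098, 0.6149, 0.3239]
tool_rot: [0.0, 0.754, 0.657, -0.001]
ft_force: [-0.1, 0.2, 0.3]
width: 0.214
grasp_force: 0.0
```

>>> play_rows(hand=[0.0, 0.0, 0.0, 0.0, 0.0], travel=[[-0.033, 0.0313, 0], [-0.033, 0.0313, 0], [-0.033, 0.0313, 0], [-0.033, 0.0313, 0], [-0.033, 0.0313, 0]], roll=[0, 0, 0, 0, 0])

```text
time_s: 1.6
tool_pos: [0.3439, 0.4294, 0.3241]
tool_rot: [0.0, 0.752, 0.659, -0.0]
ft_force: [0.7, 1.0, -0.7]
width: 0.006
grasp_force: 0.0
```

>>> play_rows(hand=[0.0, 0.0, 0.0, 0.0, 0.0], travel=[[-0.033, 0.0313, 0], [-0.033, 0.0313, 0], [-0.033, 0.0313, 0], [-0.033, 0.0313, 0], [-0.033, 0.0313, 0]], roll=[0, 0, 0, 0, 0])

```text
time_s: 2.1
tool_pos: [0.4775, 0.2452, 0.3242]
tool_rot: [-0.0, 0.752, 0.659, -0.0]
ft_force: [0.5, 0.5, 0.1]
width: 0.004
grasp_force: 0.0
```

>>> play_rows(hand=[0.0, 0.0, 0.0, 0.0, 0.0], travel=[[-0.033, 0.0313, 0], [-0.033, 0.0313, 0], [-0.033, 0.0313, 0], [-0.033, 0.0313, 0.02], [0, 0, 0.02]], roll=[0, 0, 0, 0, 0])

```text
time_s: 2.6
tool_pos: [0.586, 0.0954, 0.2838]
tool_rot: [0.001, 0.754, 0.657, -0.0]
ft_force: [-0.1, 0.2, -0.7]
width: 0.005
grasp_force: 0.0
```

```bash
cat >> h.py <<'E'
def crops(fn,boxes):
    ims=[]
    for n,(x,y,w,h),k in boxes:
        c=arm.camera(n);ims.append(cv2.resize(c["pixels"][y:y+h,x:x+w],None,fx=k,fy=k,interpolation=cv2.INTER_CUBIC))
    H=max(i.shape[0] for i in ims);o=np.zeros((H,sum(i.shape[1] for i in ims),3),np.uint8);x=0
    for i in ims:o[:i.shape[0],x:x+i.shape[1]]=i;x+=i.shape[1]
    cv2.imwrite("pics/"+fn,o[:,:,::-1]);print(o.shape)
E
python3 - <<'E'
from h import *
o=arm.get_obs();print(o["time_s"],o["tool_pos"],o["ft_force"],o["width"])
crops("c1.png",[("side",(275,140,80,120),5),("top",(240,165,80,80),5)])
E
```

```text
2.6 [0.58600375 0.09538563 0.28382959] [-0.09597377  0.22753202 -0.68365445] 0.005128824573727448
(600, 800, 3)
```

View pics/c1.png

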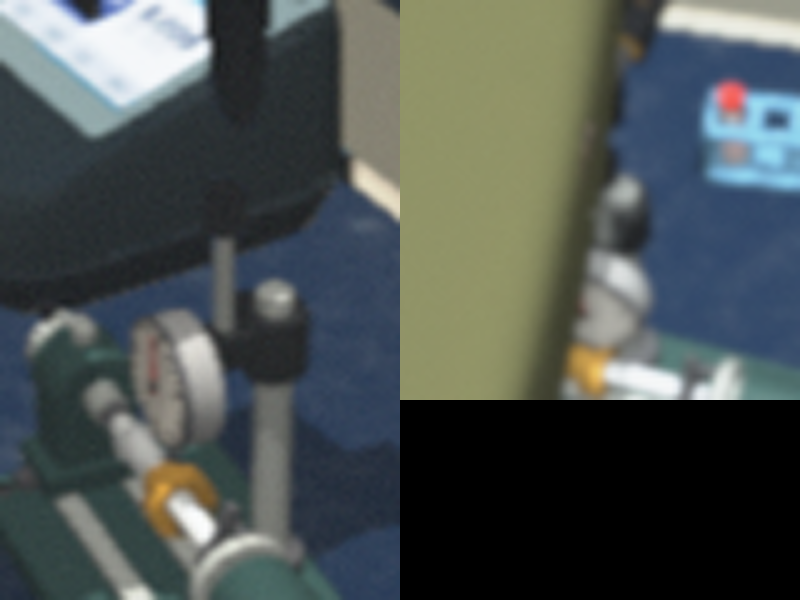

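```bash
python3 - <<'E'
from h import *
import pickle
s=pickle.load(open("side0.pkl","rb"));t=pickle.load(open("top0.pkl","rb"))
for P in[(.586,.0954,.284),(.586,.0954,.24),(.583,.0985,.24),(.581,.097,.24),(.583,.0985,.252)]:print(P,proj(s,P),proj(t,P))
# refined knob: px centroid of extents
for c,(x,y) in((s,(320,181.3)),(t,(279,198))): print(at_z(c,(x,y),.240))
E
```

```text
(0.586, 0.0954, 0.284) [322.2469008  162.71096246] [279.61329478 186.93163429]
(0.586, 0.0954, 0.24) [322.11398734 180.12435173] [280.36447166 197.48919433]
(0.583, 0.0985, 0.24) [320.23708047 179.8876047 ] [278.96523259 198.20735611]
(0.581, 0.097, 0.24) [319.84249758 180.42497862] [279.36130247 198.88423544]
(0.583, 0.0985, 0.252) [320.26150648 175.21635278] [278.75453647 195.37815209]
[0.57926557 0.09361897 0.24      ]
[0.58368831 0.09855751 0.24      ]
```

Side view: fingertips at px (322.6,164) above the knob at (319.5,181), so I need about 4 mm towards the robot. I'll correct that and lower until contact.

>>> play_rows(hand=[0.0, 0.0, 0.0, 0.0], travel=[[0.0015, -0.004, 0.01], [0, 0, 0.015], [0, 0, 0.002], [0, 0, 0.002]], roll=[0, 0, 0, 0])

```text
time_s: 3.1
tool_pos: [0.5795, 0.1024, 0.2554]
tool_rot: [-0.0, 0.752, 0.66, -0.0]
ft_force: [0.2, -0.3, 0.6]
width: 0.005
grasp_force: 0.0
```

>>> play_rows(hand=[0.0, 0.0], travel=[[0, 0, 0.002], [0, 0, 0.002]], roll=[0, 0])

```text
time_s: 3.3
tool_pos: [0.5802, 0.1019, 0.2523]
tool_rot: [0.0, 0.752, 0.659, 0.001]
ft_force: [0.1, -0.1, 0.6]
width: 0.004
grasp_force: 0.0
```

>>> play_rows(hand=[0.0, 0.0], travel=[[0, 0, 0.002], [0, 0, 0.002]], roll=[0, 0])

```text
time_s: 3.5
tool_pos: [0.5802, 0.1018, 0.2484]
tool_rot: [0.0, 0.752, 0.659, 0.0]
ft_force: [-1.8, 0.7, 5.0]
width: 0.004
grasp_force: 2.0
```

Contact is at z ≈ 0.249, but the arm settled 4 mm off in y. I'll lift, recentre and press.

>>> play_rows(hand=[0.0, 0.0, 0.0, 0.0, 0.0], travel=[[0, 0, -0.004], [-0.004, 0.002, 0], [0, 0, 0.005], [0, 0, 0.002], [0, 0, 0.002]], roll=[0, 0, 0, 0, 0])

```text
time_s: 4.0
tool_pos: [0.5822, 0.097, 0.2434]
tool_rot: [0.001, 0.752, 0.659, 0.001]
ft_force: [1.5, -2.1, 4.5]
width: 0.001
grasp_force: 2.1
```

>>> play_rows(hand=[0.0, 0.0, 0.0], travel=[[0, 0, 0.002], [0, 0, 0.002], [0, 0, 0]], roll=[0, 0, 0])

```text
time_s: 4.3
tool_pos: [0.582, 0.0971, 0.2391]
tool_rot: [0.001, 0.752, 0.659, 0.001]
ft_force: [3.0, -1.9, 4.6]
width: 0.004
grasp_force: 2.1
```

```bash
cat >> h.py <<'E'
def needle(c,dbg=False):
    # red needle in dial: returns PCA direction & pixel list
    p=c["pixels"].astype(int);r=p[...,0]-np.maximum(p[...,1],p[...,2])
    return r
E
python3 - <<'E'
from h import *
np.set_printoptions(linewidth=200)
c=snap("side","s2.png");r=needle(c)
print(r[195:245,298:322])
E
```

```text
[[ -8  -6  -4 ...   1  -2  -9]
 [ -4  -7  -5 ...  -1  -1 -10]
 [ -2  -2  -9 ...   0  -3  -9]
 ...
 [-19 -20 -19 ...  -4  -2  -2]
 [-19 -17 -18 ...  -2  -1  -2]
 [-18 -16 -17 ...  -3   0  -1]]
```

```bash
cat >> h.py <<'E'
A=np.radians(-7.6);EX=np.array([np.cos(A),np.sin(A),0]);EY=np.array([-np.sin(A),np.cos(A),0]);C0=np.array([.566,.100,0])
def on_dial(c,uv,X):
    o,d=ray(c,uv);k=(X-(o-C0)@EX)/(d@EX);P=o+d*k-C0;return np.array([P@EY,P[2]])
E
python3 - <<'E'
from h import *
import sys;np.set_printoptions(linewidth=220,threshold=sys.maxsize,precision=4,suppress=True)
import pickle
c0=pickle.load(open("side0.pkl","rb"));t0=pickle.load(open("top0.pkl","rb"))
print(needle(c0)[197:236,300:320])
c=snap("side");print(needle(c)[200:240,300:320])
for n,q,(x0,x1,y0,y1) in(("s0",c0,(296,322,198,235)),("t0",t0,(260,300,208,235))):
    P=cloud(q)[y0:y1,x0:x1];w=(q["pixels"][y0:y1,x0:x1].min(2)>130);Q=(P-C0)[w]
    print(n,w.sum(),"X",np.percentile(Q@EX,[10,30,50,70,90]),"Y",np.percentile(Q@EY,[5,50,95]),"z",np.percentile(Q[:,2],[5,50,95]))
E
```

```text
[[ -7 -13 -12 -20 -28 -30 -34 -38 -37 -39 -36 -39 -37 -37 -38 -40 -36 -19  -3  -2]
 [-20 -27 -30 -35 -40 -40 -40 -42 -37 -38 -40 -40 -40 -41 -39 -38 -35 -18  -4  -1]
 [-34 -38 -40 -40 -42 -42 -39 -40 -38 -39 -39 -44 -42 -39 -38 -38 -33 -17  -3  -1]
 [-37 -40 -40 -39 -38 -39 -38 -39 -39 -39 -39 -37 -40 -41 -40 -39 -34 -19  -3  -2]
 [-42 -42 -40 -41 -40 -41 -34 -31 -21 -18 -17 -15 -21 -31 -38 -42 -35 -16  -3  -2]
 [-40 -42 -38 -36 -31 -25 -17 -11  -4   0   0   1  -2 -14 -32 -39 -36 -19  -4   0]
 [-42 -38 -27 -12  -7  -5   0   0   0   2   1   1   1  -2 -13 -27 -34 -17  -5  -2]
 [-41 -25  -8   0   2   0   1   0   0   2   1   3   2   1  -2 -12 -19  -9  -3  -3]
 [-34 -13   4   2   2   0   1   0   2   1   2   1   3   1   1   0  -2  -5  -2  -1]
 [-27  -7   6   5   9   6   2   1   1   1   2   1   2   1   0   2   0  -1  -2  -4]
 [-28  -6   4   9  20  25  10   1   1   1   2   1   0   2   1   1   0  -2  -3  -3]
 [-28  -7   2   8  19  26  16   4   1   1   2   1   1   1   1   1   1   1  -2  -6]
 [-27  -7   3   7  17  25  15   3  -1  -1   3   2   2   2   1   2   0   0   0  -3]
 [-20  -5   2   5  14
[... 4966 characters left out ...]
 -7  -1   6  17  31  37  35  26  14  18  28  34  31  25   8 -11 -20 -20 -19]
 [ -6  -5  -2   7  23  36  38  39  34  29  33  39  39  35  31  22   4 -12 -18 -19]
 [ -2  -3  -2   4  24  38  39  40  39  38  39  38  37  32  31  29  17   1 -17 -19]
 [ -5  -3  -2   5  24  36  38  41  41  35  31  27  27  27  28  29  26  11  -9 -17]
 [ -7  -3  -1   7  24  35  40  46  42  25  15  10  14  21  27  28  27  19   0 -16]
 [-11  -5  -2  13  26  35  43  44  29  11   2   2   2  10  22  29  29  23   8 -12]]
s0 237 X [-0.0165 -0.0132 -0.0102 -0.0061 -0.0015] Y [-0.027  -0.0035  0.0711] z [0.0858 0.1654 0.1822]
t0 367 X [-0.0166 -0.0144 -0.012  -0.0065  0.0022] Y [-0.0243  0.0012  0.0477] z [0.0925 0.1634 0.1854]
```

```bash
cat >> h.py <<'E'
XD=-.0155
def read(c,verbose=True):
    n_top=c["tvec"]; r=needle(c).astype(float)
    side=ray(c,(320,240))[0][1]<-.5
    x0,x1,y0,y1=(299,318,203,236) if side else (262,296,208,238)
    R=r[y0:y1,x0:x1].copy(); lim=9
    # exclude brass: keep only points on dial height
    pts=[];w=[]
    for (j,i),v in np.ndenumerate(R):
        if v>lim:
            q=on_dial(c,(x0+i,y0+j),XD)
            if q[1]>.128: pts.append(q);w.append(v-lim)
    pts=np.array(pts);w=np.array(w)
    m=(pts*w[:,None]).sum(0)/w.sum();d=pts-m
    C=(d*w[:,None]).T@d/w.sum();ev,V=np.linalg.eigh(C);v=V[:,1]
    if v@ (m-m)<0:v=-v
    p=d@v
    return m,v,np.sqrt(ev),m+v*p.min(),m+v*p.max()
E
python3 - <<'E'
from h import *
import pickle
np.set_printoptions(precision=4,suppress=True)
for f in("side0","top0"):
    c=pickle.load(open(f+".pkl","rb"));print(f,read(c))
print(read(snap("side")))
E
```

```text
side0 (array([0.0137, 0.1557]), array([-0.1243,  0.9922]), array([0.0039, 0.0077]), array([0.016 , 0.1373]), array([0.0116, 0.1727]))
top0 (array([0.001, 0.168]), array([-0.0176,  0.9998]), array([0.0019, 0.0059]), array([0.0012, 0.1523]), array([0.0008, 0.1775]))
(array([0.0042, 0.143 ]), array([-0.7092,  0.705 ]), array([0.0013, 0.007 ]), array([0.0138, 0.1335]), array([-0.0036,  0.1507]))
```

The needle has swung clockwise to about 40–45° in the side view (hub px ~(305,219), tip ~(308.5,217)), so the plunger is pressed in about 3 mm. I'll hold briefly, then retreat to above the handle.

>>> play_rows(hand=[0, 0, 0, 0, 0], travel=[[0, 0, 0], [0, 0, -0.01], [0, 0, -0.04], [-0.04, -0.01, 0], [-0.04, -0.014, 0]], roll=[0, 0, 0, 0, 0])

```text
time_s: 4.95
tool_pos: [0.5464, 0.0219, 0.2892]
tool_rot: [-0.001, 0.751, 0.66, -0.0]
ft_force: [-0.2, -0.5, 0.4]
width: 0.005
grasp_force: 0.0
```

>>> play_rows(hand=[0.034, 0.034, 0.034, 0.034, 0.034], travel=[[-0.04, -0.014, 0], [-0.04, -0.014, 0], [-0.013, -0.006, 0.04], [0, 0, 0.04], [0, 0, 0.02]], roll=[0, 0, 0, 0, 0], squeeze=3)

```text
time_s: 5.45
tool_pos: [0.4977, -0.0656, 0.1838]
tool_rot: [-0.004, 0.752, 0.659, -0.002]
ft_force: [-0.2, -0.2, 0.3]
width: 0.34
grasp_force: 0.0
```

>>> play_rows(hand=[0.034, 0.034], travel=[[0, 0, 0], [0, 0, 0]], roll=[0, 0])

```text
time_s: 5.65
tool_pos: [0.5007, -0.0658, 0.1885]
tool_rot: [-0.001, 0.752, 0.659, -0.0]
ft_force: [0.6, -0.3, 0.2]
width: 0.356
grasp_force: 0.0
```

```bash
python3 - <<'E'
from h import *
np.set_printoptions(precision=4,suppress=True)
o=arm.get_obs();d=o["tool_pos"]-C0;print(o["time_s"],"X",d@EX,"Y",d@EY,"z",d[2],o["ft_force"],o["width"]*95.1)
crops("c3.png",[("side",(285,190,80,120),5),("top",(255,180,100,100),4)])
E
```

```text
5.65 X -0.04280200223398595 Y -0.17300158788408032 z 0.18846959759487114 [ 0.5879 -0.2666  0.1802] 33.84039150311659
(600, 800, 3)
```

View pics/c3.png

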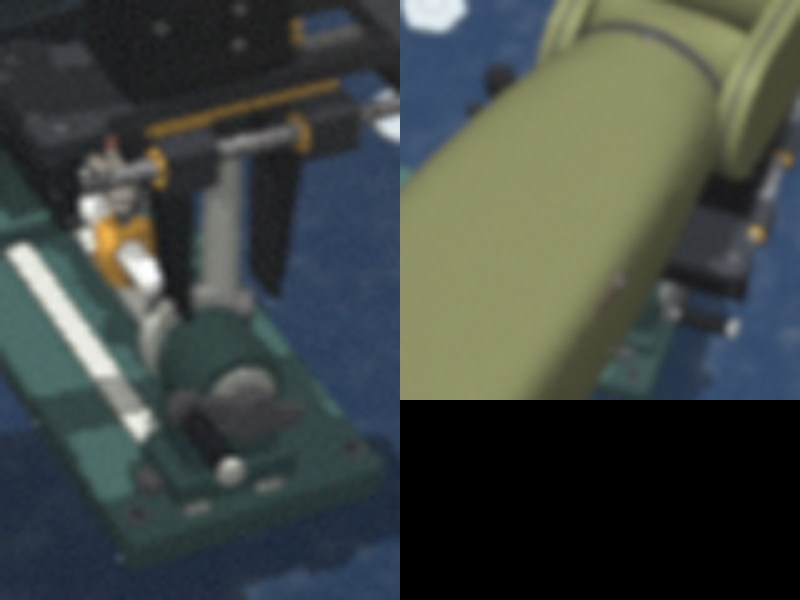

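Fingers straddle the handle in x (finger tips at crop (185,310)/(268,290), handle free end at (230,470)). Going down over it, then narrowing gently.

>>> play_rows(hand=[0.034, 0.034, 0.034, 0.034, 0.034], travel=[[0, 0.001, 0.04], [0, 0, 0.04], [0, 0, 0.018], [0, 0, 0.01], [0, 0, 0]], roll=[0, 0, 0, 0, 0])

```text
time_s: 6.25
tool_pos: [0.5023, -0.0664, 0.0807]
tool_rot: [-0.0, 0.752, 0.659, -0.0]
ft_force: [-0.1, 0.1, 0.2]
width: 0.358
grasp_force: 0.0
```

>>> play_rows(hand=[0.02, 0.02, 0.02], travel=[[0, 0, 0], [0, 0, 0], [0, 0, 0]], roll=[0, 0, 0])

```text
time_s: 6.55
tool_pos: [0.5033, -0.0668, 0.0823]
tool_rot: [0.001, 0.752, 0.659, 0.001]
ft_force: [-1.0, 0.4, -0.1]
width: 0.219
grasp_force: 0.0
```

```bash
cat >> h.py <<'E'
def st():
    np.set_printoptions(precision=4,suppress=True)
    f=[];
    for _ in range(1):
        o=arm.get_obs();f.append(o["ft_force"])
    d=o["tool_pos"]-C0;F=o["ft_force"];print(o["time_s"],"X",round(d@EX,4),"Y",round(d@EY,4),"zgrasp",round(d[2]+.019,4),"F X",round(F@EX,2),"Y",round(F@EY,2),"Z",round(F[2],2),"w mm",round(o["width"]*95.1,1),"g",o["grasp_force"])
E
python3 -c "
from h import *
st()"
```

```text
6.55 X -0.0401 Y -0.1736 zgrasp 0.1013 F X -1.08 Y 0.21 Z -0.07 w mm 20.9 g 0.0
```

>>> play_rows(hand=[0.018, 0.018, 0.018], travel=[[0, 0, 0], [0, 0, 0], [0, 0, 0]], roll=[0, 0, 0])

```text
time_s: 6.85
tool_pos: [0.5022, -0.0666, 0.0808]
tool_rot: [0.0, 0.752, 0.659, 0.0]
ft_force: [0.3, 0.8, -0.6]
width: 0.188
grasp_force: 0.0
```

>>> play_rows(hand=[0.016, 0.016, 0.016], travel=[[0, 0, 0], [0, 0, 0], [0, 0, 0]], roll=[0, 0, 0])

```text
time_s: 7.15
tool_pos: [0.5022, -0.0666, 0.0806]
tool_rot: [-0.0, 0.752, 0.659, -0.0]
ft_force: [0.3, -1.2, 0.5]
width: 0.168
grasp_force: 0.0
```

>>> play_rows(hand=[0.0145, 0.0145, 0.0145], travel=[[0, 0, 0], [0, 0, 0], [0, 0, 0]], roll=[0, 0, 0])

```text
time_s: 7.45
tool_pos: [0.5022, -0.0666, 0.0807]
tool_rot: [0.0, 0.752, 0.659, 0.0]
ft_force: [-0.1, 0.1, -0.6]
width: 0.152
grasp_force: 0.0
```

```bash
python3 -c "
from h import *
st()"
```

```text
7.45 X -0.0412 Y -0.1736 zgrasp 0.0997 F X -0.09 Y 0.13 Z -0.6 w mm 14.4 g 0.04459211602807045
```

>>> play_rows(hand=[0.008, 0.008, 0.008], travel=[[0, 0, 0], [0, 0, 0], [0, 0, 0]], roll=[0, 0, 0], squeeze=6)

```text
time_s: 7.75
tool_pos: [0.5026, -0.0666, 0.0808]
tool_rot: [0.0, 0.752, 0.659, 0.0]
ft_force: [2.4, -0.3, -1.4]
width: 0.129
grasp_force: 6.0
```

```bash
python3 - <<'E'
from h import *
st()
r=snap("side");s=needle(r);print(s[203:232,296:318].max())
t=snap("top");print(needle(t)[205:240,262:298].max())
import sys;np.set_printoptions(linewidth=220,threshold=sys.maxsize);print(s[205:230,298:318]);print(needle(t)[214:232,266:290])
E
```

```text
7.75 X -0.0408 Y -0.1735 zgrasp 0.0998 F X 2.4 Y 0.03 Z -1.42 w mm 12.2 g 6.000143587589264
7
0
[[-47 -44 -42 -44 -45 -42 -42 -39 -34 -23 -16 -13 -12 -10  -2  -1   2   1   0   2]
 [-41 -44 -43 -44 -38 -32 -27 -22 -14  -2  -1   3   1   1  -1   0   2   1   1   2]
 [-34 -44 -45 -39 -26 -11  -7  -5   0   2   0   3   2   0   1   0   0  -1   2   1]
 [-32 -41 -43 -25  -4   1   3   1   1   0   1   2   3   1  -1  -2   0   1   0   0]
 [-27 -36 -33 -11   1   5   6   3   1   1   0   3   1   3   0  -3  -2   0   0  -1]
 [-24 -28 -26  -8   5   5   3   3   2   1   0   0   0   2   1  -1  -1   2   0   2]
 [-23 -22 -15  -3   3   5   4   6   1  -1   2   3   1   2   1   1  -3  -4   0   0]
 [-17 -17 -11   1   6   5   4   6   2   2   0   1   2   1   2   0   0  -2  -3  -1]
 [-15 -15  -8   2   7   6   5   5   5   1   1   2   1   2   2   0  -2  -3  -2  -4]
 [-17 -15  -8   4   4   6   6   6   5   4   2   2   2   1   1   0  -1  -1   0  -1]
 [-15 -16  -8   0   3   5   5   5   6   4   2   0   1   1   0  -3  -2   0  -2  -3]
 [-12 -16  -9   0   4   4   4   3   2   3   2   0  -1   0  -2   1   0   0   1   2]
 [ -7 -1
[... 2154 characters left out ...]
2  -3]
 [-16  -4  -1   0   0  -1  -1  -2  -3  -2  -2  -2  -2  -3  -3  -3  -2  -1  -3  -3  -2  -2  -2  -3]
 [-17  -5  -1  -1  -1  -1  -2  -2  -2  -2  -2  -2  -2  -2  -2  -1  -2  -3  -2  -3  -3  -3  -3  -3]
 [-21  -8  -2  -1  -1  -3  -2  -3  -3  -2  -2  -3  -2  -3  -2  -2  -2  -2  -3  -2  -3  -3  -3  -3]
 [-20  -8  -3  -1  -1  -2  -3  -3  -2  -3  -2  -2  -2  -2  -2  -2  -2  -3  -3  -4  -3  -2  -3  -3]
 [-14  -6  -2  -2  -3  -2  -2  -3  -3  -3  -2  -2  -2  -2  -2  -3  -3  -2  -3  -2  -3  -3  -2  -3]
 [ -7  -4  -2  -2  -3  -3  -3  -2  -2  -2  -2  -2  -3  -3  -3  -2  -3  -3  -3  -2  -4  -2  -2  -2]
 [ -4  -3  -2  -2  -2  -2  -2  -3  -2  -3  -3  -3  -2  -3  -3  -3  -4  -2  -2  -2  -2  -3  -2  -2]]
```

The arm hides the dial while it is at the handle, so I'll crank in force-checked steps and step away for readings. First three small steps go up over the top.

>>> play_rows(hand=[0.008, 0.008, 0.008, 0.008, 0.008], travel=[[0, 0.0028, -0.0041], [0, 0.0032, -0.0037], [0, 0.0037, -0.0032], [0, 0, 0], [0, 0, 0]], roll=[0, 0, 0, 0, 0], squeeze=5)

```text
time_s: 8.35
tool_pos: [0.5115, -0.0678, 0.0919]
tool_rot: [-0.0, 0.752, 0.659, -0.0]
ft_force: [-4.7, 0.5, 2.2]
width: 0.13
grasp_force: 5.0
```

```bash
python3 -c "
from h import *
st()"
```

```text
8.35 X -0.0318 Y -0.1735 zgrasp 0.1109 F X -4.7 Y -0.12 Z 2.16 w mm 12.3 g 5.00168289989233
```

>>> play_rows(hand=[0.008, 0.008, 0.008, 0.008, 0.008], travel=[[0, 0.0037, -0.0032], [0, 0.0043, -0.0023], [0, 0.0046, -0.0016], [0, 0, 0], [0, 0, 0]], roll=[0, 0, 0, 0, 0])

```text
time_s: 8.85
tool_pos: [0.5253, -0.0696, 0.0998]
tool_rot: [0.001, 0.752, 0.659, 0.001]
ft_force: [-2.6, -0.3, 4.9]
width: 0.141
grasp_force: 5.0
```

```bash
python3 -c "
from h import *
st()"
```

```text
8.85 X -0.0179 Y -0.1735 zgrasp 0.1188 F X -2.52 Y -0.66 Z 4.93 w mm 13.4 g 5.001110136508942
```

>>> play_rows(hand=[0.008, 0.008, 0.008, 0.008], travel=[[0, 0.0048, -0.0013], [0, 0.0049, -0.0001], [0, 0.0048, 0.0006], [0, 0, 0]], roll=[0, 0, 0, 0])

```text
time_s: 9.25
tool_pos: [0.5406, -0.0716, 0.1006]
tool_rot: [0.001, 0.752, 0.659, 0.001]
ft_force: [-0.6, 0.6, 3.5]
width: 0.134
grasp_force: 5.0
```

```bash
python3 -c "
from h import *
st()"
```

```text
9.25 X -0.0025 Y -0.1734 zgrasp 0.1196 F X -0.67 Y 0.55 Z 3.48 w mm 12.8 g 4.998554661870003
```

>>> play_rows(hand=[0.036, 0.036, 0.036, 0.036, 0.036], travel=[[0, 0, 0], [0, 0, 0], [0, 0, -0.04], [0, 0, -0.05], [0, 0, -0.05]], roll=[0, 0, 0, 0, 0])

```text
time_s: 9.75
tool_pos: [0.5379, -0.0713, 0.2397]
tool_rot: [-0.001, 0.752, 0.659, -0.001]
ft_force: [0.9, 0.7, 0.6]
width: 0.375
grasp_force: 0.0
```

>>> play_rows(hand=[0.036, 0.036, 0.036, 0.036, 0.036], travel=[[0.04, 0, -0.03], [0.045, 0, -0.02], [0.045, 0, 0], [0.04, 0, 0], [0, 0, 0]], roll=[0, 0, 0, 0, 0])

```text
time_s: 10.25
tool_pos: [0.561, 0.101, 0.289]
tool_rot: [-0.0, 0.75, 0.661, 0.0]
ft_force: [-0.3, -0.4, -0.4]
width: 0.38
grasp_force: 0.0
```

```bash
python3 - <<'E'
from h import *
import sys
st();s=snap("side");import pickle;pickle.dump(s,open("r2.pkl","wb"))
print(read(s));np.set_printoptions(linewidth=220,threshold=sys.maxsize);print(needle(s)[204:238,298:318])
# handle now
P=cloud(s)-C0;X=P@EX;Y=P@EY;h=(Y<-.15)&(Y>-.19)&(abs(X)<.06)&(P[...,2]>.04)&(P[...,2]<.14)
print("handle",h.sum(),X[h].mean(),P[...,2][h].mean(),P[...,2][h].max())
E
```

```text
10.25 X -0.0051 Y 0.0003 zgrasp 0.308 F X -0.25 Y -0.44 Z -0.35 w mm 36.2 g 0.0
(array([0.0013, 0.1416]), array([-0.8026,  0.5965]), array([0.0013, 0.0075]), array([0.0148, 0.1315]), array([-0.0088,  0.1491]))
[[-44 -41 -43 -41 -43 -43 -41 -43 -43 -43 -41 -37 -39 -38 -40 -43 -40 -43 -37 -18]
 [-41 -41 -42 -42 -41 -42 -41 -40 -36 -30 -24 -20 -18 -22 -28 -35 -42 -45 -38 -20]
 [-41 -42 -42 -39 -38 -31 -27 -23 -21 -10  -4  -3  -1  -2  -8 -17 -32 -42 -39 -22]
 [-36 -42 -43 -37 -26 -12  -9  -6  -4  -1   0  -1   1   0   0  -1 -13 -30 -34 -19]
 [-29 -38 -41 -27  -7   0   0   1   1   0   2   1  -1   0   1   0   1  -6 -14  -6]
 [-22 -34 -33 -14   3   1   2   2   2   0   0   1   1   1   3   0   2   1  -3  -2]
 [-19 -26 -26  -8   1   3   4   3   2   2   2   2   2   1   1   1   2   2   0  -1]
 [-15 -15 -15  -3   2   3   2   5   5   4   1   1   1   1   1   1   1   2   0   0]
 [-12 -14  -7   0   3   5   4   3   3   3  -1   0   2   1   2   1   1   2   0   0]
 [-14 -15  -7   1   5   3   5   3   3   1   0   1   2   2   1   1   1   0   2  -1]
 [-12 -13  -4   0   4   4   4   4   5   2   3   1   2   0   
[... 1304 characters left out ...]
2   4   3   1   4   2   0  -1   1   1   0  -3]
 [ -8  -3  -1   1   0   0   0   2   3   4   5   5   4   1   0  -3  -5  -3  -5  -9]
 [-13  -8  -3  -1  -1   0   0   5  10  13   5   2   1  -2  -5  -9  -9 -13 -16 -15]
 [-10 -11  -7  -3  -1  -1  10  20  29  26  16   3   0  -4  -6 -16 -18 -18 -19 -18]
 [-14 -12 -11  -5  -2   7  25  42  45  42  30  19  16  14   0 -12 -18 -20 -18 -18]
 [-11 -12  -9  -3   5  26  48  55  56  54  43  36  33  29  20   5 -15 -18 -19 -18]
 [-13  -6  -2   5  27  47  55  51  52  57  43  37  37  34  31  18   0 -15 -18 -19]
 [-15 -11  -1  15  42  56  53  51  53  51  37  31  28  29  29  23  11  -9 -18 -19]]
handle 79 -0.0055510796364945745 0.12218818991626067 0.1277669096786603
```

Needle at side px hub (306,221) to tip (309,218.5), about 8° further on than before. The low spot was therefore crossed about midway, and the high spot is roughly 140° further on in the same direction (the other candidate contradicts "at least 50°"). Going back to the handle, now near 83°.

>>> play_rows(hand=[0.036, 0.036, 0.036, 0.036, 0.036], travel=[[-0.045, 0, 0], [-0.045, 0, 0], [-0.045, 0, 0], [-0.039, 0, 0.03], [0, 0, 0.05]], roll=[0, 0, 0, 0, 0])

```text
time_s: 10.8
tool_pos: [0.5398, -0.0813, 0.2128]
tool_rot: [0.005, 0.754, 0.657, 0.002]
ft_force: [-0.4, -0.3, -0.7]
width: 0.378
grasp_force: 0.0
```

>>> play_rows(hand=[0.036, 0.036, 0.036, 0.02, 0.02], travel=[[0, 0, 0.05], [0, 0, 0.04], [0, 0, 0.013], [0, 0, 0], [0, 0, 0]], roll=[0, 0, 0, 0, 0])

```text
time_s: 11.3
tool_pos: [0.5395, -0.0761, 0.1086]
tool_rot: [0.001, 0.752, 0.659, 0.001]
ft_force: [0.2, -0.3, 0.5]
width: 0.267
grasp_force: 0.0
```

>>> play_rows(hand=[0.008, 0.008, 0.008], travel=[[0, 0, 0], [0, 0, 0], [0, 0, 0]], roll=[0, 0, 0])

```text
time_s: 11.6
tool_pos: [0.5398, -0.0758, 0.109]
tool_rot: [0.002, 0.752, 0.659, 0.001]
ft_force: [-0.1, -0.4, 3.9]
width: 0.136
grasp_force: 5.0
```

```bash
python3 -c "
from h import *
st()"
```

```text
11.6 X -0.0028 Y -0.1777 zgrasp 0.128 F X -0.08 Y -0.45 Z 3.9 w mm 13.0 g 5.000838339328766
```

>>> play_rows(hand=[0.008, 0.008, 0.008, 0.008, 0.008], travel=[[0, 0.0047, 0.0009], [0, 0.0045, 0.002], [0, 0.0041, 0.0026], [0, 0, 0], [0, 0, 0]], roll=[0, 0, 0, 0, 0])

```text
time_s: 12.1
tool_pos: [0.5536, -0.0776, 0.1032]
tool_rot: [0.002, 0.752, 0.659, 0.002]
ft_force: [2.0, -2.0, 5.4]
width: 0.132
grasp_force: 5.0
```

```bash
python3 -c "
from h import *
st()"
```

```text
12.1 X 0.0112 Y -0.1777 zgrasp 0.1222 F X 2.27 Y -1.72 Z 5.4 w mm 12.5 g 5.000435337424278
```

>>> play_rows(hand=[0.008, 0.008, 0.008, 0.008, 0.008], travel=[[0, 0.0004, -0.0005], [0, 0.0037, 0.0032], [0, 0.0033, 0.0036], [0, 0, 0], [0, 0, 0]], roll=[0, 0, 0, 0, 0])

```text
time_s: 12.6
tool_pos: [0.5605, -0.0785, 0.096]
tool_rot: [0.002, 0.752, 0.659, 0.001]
ft_force: [4.9, -0.8, 5.1]
width: 0.134
grasp_force: 5.0
```

```bash
python3 -c "
from h import *
st()"
```

```text
12.6 X 0.0182 Y -0.1776 zgrasp 0.115 F X 5.01 Y -0.16 Z 5.07 w mm 12.7 g 5.000209920108318
```

>>> play_rows(hand=[0.008, 0.008, 0.008, 0.008, 0.008], travel=[[0, 0.0006, -0.0005], [0, 0.0024, 0.0036], [0, 0.0019, 0.0038], [0, 0, 0], [0, 0, 0]], roll=[0, 0, 0, 0, 0])

```text
time_s: 13.1
tool_pos: [0.5648, -0.079, 0.0884]
tool_rot: [0.001, 0.752, 0.659, 0.001]
ft_force: [6.2, -1.2, 3.2]
width: 0.128
grasp_force: 5.0
```

```bash
python3 -c "
from h import *
st()"
```

```text
13.1 X 0.0225 Y -0.1776 zgrasp 0.1074 F X 6.27 Y -0.39 Z 3.17 w mm 12.2 g 5.0002555176615715
```

>>> play_rows(hand=[0.008, 0.008, 0.008, 0.008, 0.008], travel=[[0, 0.0009, -0.0002], [0, 0.0015, 0.0046], [0, 0.0008, 0.0048], [0, 0, 0], [0, 0, 0]], roll=[0, 0, 0, 0, 0])

```text
time_s: 13.6
tool_pos: [0.5675, -0.0794, 0.0781]
tool_rot: [0.001, 0.752, 0.659, 0.001]
ft_force: [6.4, -1.9, 1.1]
width: 0.129
grasp_force: 5.0
```

```bash
python3 -c "
from h import *
st()"
```

```text
13.6 X 0.0252 Y -0.1776 zgrasp 0.0971 F X 6.63 Y -1.07 Z 1.13 w mm 12.3 g 5.000039041042328
```

>>> play_rows(hand=[0.008, 0.008, 0.008, 0.008, 0.008], travel=[[0, 0.0009, 0], [0, 0.0001, 0.0049], [0, -0.0006, 0.0048], [0, 0, 0], [0, 0, 0]], roll=[0, 0, 0, 0, 0])

```text
time_s: 14.1
tool_pos: [0.5675, -0.0794, 0.0677]
tool_rot: [0.001, 0.752, 0.659, 0.0]
ft_force: [8.1, -2.3, -0.6]
width: 0.135
grasp_force: 5.0
```

```bash
python3 -c "
from h import *
st()"
```

```text
14.1 X 0.0252 Y -0.1776 zgrasp 0.0867 F X 8.36 Y -1.23 Z -0.58 w mm 12.8 g 5.000105481594801
```

>>> play_rows(hand=[0.008, 0.008, 0.008], travel=[[0, 0.0008, 0], [0, 0.0007, 0], [0, 0, 0]], roll=[0, 0, 0])

```text
time_s: 14.4
tool_pos: [0.5678, -0.0794, 0.0676]
tool_rot: [-0.001, 0.752, 0.659, -0.001]
ft_force: [3.5, -3.2, -0.0]
width: 0.136
grasp_force: 5.0
```

```bash
python3 -c "
from h import *
st()"
```

```text
14.4 X 0.0255 Y -0.1776 zgrasp 0.0866 F X 3.94 Y -2.7 Z -0.0 w mm 12.9 g 5.000580288469791
```

>>> play_rows(hand=[0.008, 0.008, 0.008, 0.008], travel=[[0, 0.0006, 0], [0, -0.0009, 0.0041], [0, 0, 0], [0, 0, 0]], roll=[0, 0, 0, 0])

```text
time_s: 14.8
tool_pos: [0.5675, -0.0793, 0.0642]
tool_rot: [-0.001, 0.752, 0.659, -0.001]
ft_force: [0.5, -2.2, 0.4]
width: 0.134
grasp_force: 5.0
```

```bash
python3 -c "
from h import *
st()"
```

```text
14.8 X 0.0252 Y -0.1775 zgrasp 0.0832 F X 0.81 Y -2.13 Z 0.37 w mm 12.8 g 5.001397356390953
```

Strain is back near zero at about φ = -18°. I'll release and take a gauge reading here.

>>> play_rows(hand=[0.036, 0.036, 0.036, 0.036, 0.036], travel=[[0, 0, 0], [0, 0, 0], [0, 0, -0.05], [0, 0, -0.05], [0, 0, -0.05]], roll=[0, 0, 0, 0, 0])

```text
time_s: 15.3
tool_pos: [0.5671, -0.0787, 0.2155]
tool_rot: [-0.001, 0.752, 0.659, -0.001]
ft_force: [1.3, 0.1, -0.0]
width: 0.376
grasp_force: 0.0
```

>>> play_rows(hand=[0.036, 0.036, 0.036, 0.036, 0.036], travel=[[0.04, 0, -0.04], [0.045, 0, -0.03], [0.045, 0, 0], [0.044, 0, 0], [0, 0, 0]], roll=[0, 0, 0, 0, 0])

```text
time_s: 15.8
tool_pos: [0.5894, 0.0899, 0.2777]
tool_rot: [-0.001, 0.75, 0.661, 0.0]
ft_force: [0.4, -0.5, 0.7]
width: 0.376
grasp_force: 0.0
```

```bash
python3 - <<'E'
from h import *
import sys
st();s=snap("side","s3.png");import pickle;pickle.dump(s,open("r3.pkl","wb"))
print(read(s));np.set_printoptions(linewidth=220,threshold=sys.maxsize);print(needle(s)[210:232,298:318])
P=cloud(s)-C0;X=P@EX;Y=P@EY;h=(Y<-.16)&(Y>-.19)&(abs(X)<.06)&(P[...,2]>.03)&(P[...,2]<.14)
print("handle",h.sum(),X[h].mean(),P[...,2][h].mean(),P[...,2][h].max())
a=cv2.resize(s["pixels"][185:265,285:345],(600,800))[:600]; t=snap("top")
cv2.imwrite("pics/c4.png",a[:,:,::-1])
E
```

```text
15.8 X 0.0246 Y -0.007 zgrasp 0.2967 F X 0.48 Y -0.48 Z 0.7 w mm 35.8 g 0.0
(array([0.0122, 0.1365]), array([-0.7246,  0.6891]), array([0.0028, 0.0041]), array([0.0181, 0.1309]), array([0.0081, 0.1404]))
[[-19 -24 -26  -8   2   3   3   3   4   2   0   1   1   0   2   0   0   0   0  -1]
 [-19 -17 -17  -3   1   4   4   4   5   1   2  -1   0   0   0   2   1   0  -1  -1]
 [-15 -18 -12   0   4   5   5   4   3   4   0  -1   1   0   0   1   2   3   1  -1]
 [-13 -15  -6   1   5   2   5   5   2   4   4  -1   0   1   2   1   1   1   2   2]
 [-15 -14  -8   0   4   4   5   5   5   4   3   3   0   1   1   1   3   2   2   1]
 [-14 -13  -9   0   4   5   4   4   4   5   2   2  -1  -1   1   1   2   1   2   2]
 [-13 -15  -9  -1   2   4   4   3   3   3   2   1   1   2   1   2   3   1   2   2]
 [ -8 -11 -10   0   3   5   6   8   8   5   4   3   0   0   1   3   1   2   2   1]
 [ -4  -7 -10  -2   3   6  12  22  21   6   3   4   2   0   1   2   1   2   1   0]
 [ -3  -4  -8  -3   2   4   8  19  14   7   3   4   2   3   0   1   1   2   1  -1]
 [ -1  -2  -4  -6   0   2   2   7   5   3   6   4   4   2   0   1 
[... 298 characters left out ...]
0  20   7   4   3   5   3   2  -1   2   1   0   0]
 [ -1   0  -1   0   0   1   7  22  23   8   4   5   4   1   1  -1   2   0   1   0]
 [ -1  -1  -1   0   1   0   3  22  22   7   4   5   4   4   2  -1  -1   0   0   0]
 [ -2  -2   0   0   0   0   3  19  22   8   3   7   6   3   1   0   2   0   0   1]
 [ -4   0   0   0  -2   1   2  14  18   8   4   4   5   4   2  -1   0   0   1  -1]
 [ -2   0   0  -1   0   0   2   9  15   6   4   4   4   4   2  -1  -1   0   2   1]
 [ -2  -1   0   1  -1  -1   3  12  16   6   3   4   4   1   0  -1  -1   0  -1  -2]
 [ -8  -3  -1   0  -1   2  10  23  25  13   5   4   2   0  -2  -1  -3  -3  -6  -9]]
handle 58 0.0229962491733307 0.0785001682737883 0.08513867187242022
```

View pics/c4.png

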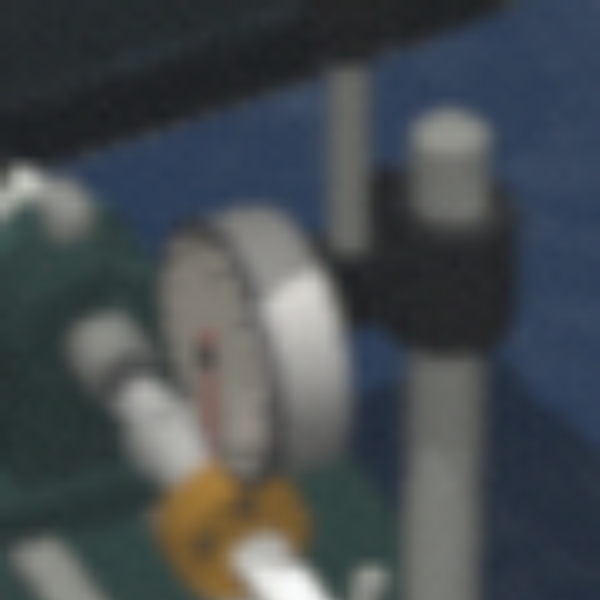

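The needle now points nearly straight down (hub px (305.6,220.5), end ~(305.7,230)), about 12.5 mm. Fitting the eccentric's curve to the three readings puts the high spot at φ ≈ -57.5°, 39–40° further on. I'll go back to the handle along the exact reverse path.

>>> play_rows(hand=[0.036, 0.036, 0.036, 0.036, 0.036], travel=[[-0.044, 0, 0], [-0.045, 0, 0], [-0.045, 0, 0.02], [-0.04, 0, 0.04], [0, 0, 0.05]], roll=[0, 0, 0, 0, 0])

```text
time_s: 16.4
tool_pos: [0.5686, -0.0885, 0.1746]
tool_rot: [0.003, 0.754, 0.657, 0.001]
ft_force: [0.8, 0.4, -0.5]
width: 0.379
grasp_force: 0.0
```

>>> play_rows(hand=[0.036, 0.036, 0.036, 0.036, 0.036], travel=[[0, 0, 0.05], [0, 0, 0.04], [0, 0, 0.02], [0, 0, 0], [0, 0, 0]], roll=[0, 0, 0, 0, 0])

```text
time_s: 16.9
tool_pos: [0.5676, -0.0838, 0.0629]
tool_rot: [-0.0, 0.753, 0.659, -0.0]
ft_force: [-0.0, 0.3, 0.5]
width: 0.379
grasp_force: 0.0
```

>>> play_rows(hand=[0.016, 0.016, 0.016], travel=[[0, 0, 0], [0, 0, 0], [0, 0, 0]], roll=[0, 0, 0], squeeze=3)

```text
time_s: 17.2
tool_pos: [0.5689, -0.083, 0.0643]
tool_rot: [0.001, 0.752, 0.659, 0.001]
ft_force: [-0.4, -0.2, 0.2]
width: 0.198
grasp_force: 0.0
```

```bash
python3 -c "
from h import *
st()"
```

```text
17.2 X 0.0271 Y -0.181 zgrasp 0.0833 F X -0.35 Y -0.24 Z 0.19 w mm 18.9 g 0.0
```

>>> play_rows(hand=[0.016, 0.016, 0.016], travel=[[0.004, 0, 0], [0, 0, 0], [0, 0, 0]], roll=[0, 0, 0])

```text
time_s: 17.5
tool_pos: [0.5684, -0.0785, 0.0627]
tool_rot: [0.0, 0.752, 0.659, 0.0]
ft_force: [0.0, -0.3, -1.0]
width: 0.169
grasp_force: 0.0
```

```bash
python3 -c "
from h import *
st()"
```

```text
17.5 X 0.026 Y -0.1766 zgrasp 0.0817 F X 0.05 Y -0.25 Z -0.97 w mm 16.1 g 0.0
```

>>> play_rows(hand=[0.016, 0.0142, 0.0142, 0.0142], travel=[[0, -0.0006, 0], [0, 0, 0], [0, 0, 0], [0, 0, 0]], roll=[0, 0, 0, 0])

```text
time_s: 17.9
tool_pos: [0.5677, -0.0787, 0.0625]
tool_rot: [-0.0, 0.752, 0.659, -0.0]
ft_force: [0.3, 0.1, 0.3]
width: 0.149
grasp_force: 0.0
```

```bash
python3 -c "
from h import *
st()"
```

```text
17.9 X 0.0253 Y -0.1769 zgrasp 0.0815 F X 0.34 Y 0.11 Z 0.26 w mm 14.1 g 0.0
```

Centred with no contact at 14.1 mm, so I close and take two crank steps.

>>> play_rows(hand=[0.008, 0.008, 0.008], travel=[[0, 0, 0], [0, 0, 0], [0, 0, 0]], roll=[0, 0, 0], squeeze=5)

```text
time_s: 18.2
tool_pos: [0.5678, -0.0787, 0.0626]
tool_rot: [0.0, 0.752, 0.659, 0.0]
ft_force: [-0.4, -0.5, -0.8]
width: 0.134
grasp_force: 5.0
```

>>> play_rows(hand=[0.008, 0.008, 0.008, 0.008], travel=[[0, -0.0017, 0.0045], [0, -0.0023, 0.0042], [0, 0, 0], [0, 0, 0]], roll=[0, 0, 0, 0])

```text
time_s: 18.6
tool_pos: [0.564, -0.0782, 0.0537]
tool_rot: [0.0, 0.752, 0.659, 0.0]
ft_force: [1.4, -0.3, -0.4]
width: 0.133
grasp_force: 5.0
```

```bash
python3 -c "
from h import *
st()"
```

```text
18.6 X 0.0216 Y -0.1769 zgrasp 0.0727 F X 1.47 Y -0.08 Z -0.43 w mm 12.6 g 4.9999067187309265
```

>>> play_rows(hand=[0.008, 0.008, 0.008, 0.008], travel=[[0, -0.0029, 0.0039], [0, -0.0035, 0.0035], [0, 0, 0], [0, 0, 0]], roll=[0, 0, 0, 0])

```text
time_s: 19.0
tool_pos: [0.5571, -0.0773, 0.0459]
tool_rot: [-0.0, 0.752, 0.659, -0.0]
ft_force: [4.3, -1.0, -1.0]
width: 0.133
grasp_force: 5.0
```

```bash
python3 -c "
from h import *
st()"
```

```text
19.0 X 0.0146 Y -0.177 zgrasp 0.0649 F X 4.35 Y -0.4 Z -1.0 w mm 12.7 g 4.999932646751404
```

>>> play_rows(hand=[0.008, 0.008, 0.008, 0.008], travel=[[0, -0.0019, 0.0019], [0, -0.002, 0.0015], [0, 0, 0], [0, 0, 0]], roll=[0, 0, 0, 0])

```text
time_s: 19.4
tool_pos: [0.5532, -0.0768, 0.0428]
tool_rot: [-0.0, 0.752, 0.659, -0.0]
ft_force: [3.8, -1.2, -1.4]
width: 0.138
grasp_force: 5.0
```

```bash
python3 -c "
from h import *
st()"
```

```text
19.4 X 0.0107 Y -0.177 zgrasp 0.0618 F X 3.91 Y -0.68 Z -1.38 w mm 13.1 g 5.000070333480835
```

>>> play_rows(hand=[0.036, 0.036, 0.036, 0.036, 0.036], travel=[[0, 0, 0], [0, 0, 0], [0, 0, 0], [0, 0, -0.05], [0, 0, -0.05]], roll=[0, 0, 0, 0, 0])

```text
time_s: 19.9
tool_pos: [0.5512, -0.0762, 0.1416]
tool_rot: [-0.003, 0.752, 0.659, -0.002]
ft_force: [0.9, -0.0, 1.4]
width: 0.375
grasp_force: 0.0
```

>>> play_rows(hand=[0.036, 0.036, 0.036, 0.036, 0.036], travel=[[0, 0, -0.05], [0, 0, -0.05], [0.03, 0, -0.04], [0.035, 0, 0], [0.045, 0, 0]], roll=[0, 0, 0, 0, 0])

```text
time_s: 20.4
tool_pos: [0.5685, 0.0325, 0.2856]
tool_rot: [0.001, 0.753, 0.658, 0.001]
ft_force: [0.6, -0.3, -0.5]
width: 0.38
grasp_force: 0.0
```

>>> play_rows(hand=[0.036, 0.036, 0.036], travel=[[0.045, 0.01, 0], [0.02, 0.005, 0], [0, 0, 0]], roll=[0, 0, 0])

```text
time_s: 20.7
tool_pos: [0.5912, 0.0972, 0.2824]
tool_rot: [-0.001, 0.751, 0.661, -0.001]
ft_force: [-0.2, 0.1, 0.7]
width: 0.382
grasp_force: 0.0
```

```bash
python3 - <<'E'
from h import *
import sys,pickle
st();s=snap("side","s4.png");pickle.dump(s,open("r4.pkl","wb"))
np.set_printoptions(linewidth=220,threshold=sys.maxsize);print(needle(s)[210:232,298:318])
q=pickle.load(open("r3.pkl","rb"))["pixels"]
im=np.hstack([cv2.resize(p[195:245,292:322],None,fx=12,fy=12,interpolation=cv2.INTER_CUBIC) for p in(q,s["pixels"])])
cv2.imwrite("pics/c5.png",im[:,:,::-1])
P=cloud(s)-C0;X=P@EX;Y=P@EY;h=(Y<-.16)&(Y>-.19)&(abs(X)<.06)&(P[...,2]>.03)&(P[...,2]<.14)
print("handle",h.sum(),X[h].mean(),P[...,2][h].mean(),P[...,2][h].max())
E
```

```text
20.7 X 0.0253 Y 0.0005 zgrasp 0.3014 F X -0.23 Y 0.06 Z 0.73 w mm 36.3 g 0.0
[[-25 -26 -28  -9   1   2   3   4   3   2   1   0   1   2   0   2   1   1   0   0]
 [-21 -20 -19  -5   2   3   4   5   3   5   1   0   1   2   3   3   1   3   1  -1]
 [-17 -16 -12   0   4   4   4   4   3   3   0   1   2   2   1   1   1   1   2   1]
 [-17 -15  -7   2   4   4   5   4   4   2   0   1   1   1   2   1   1   1   1   1]
 [-16 -13  -7  -1   3   3   4   5   3   4   3   2   1   2   2   3   2   2   2   2]
 [-15 -15  -7   1   2   4   5   4   5   3   5   1   1   2   1   1   2   2   1   1]
 [-13 -13  -9   0   4   5   3   2   4   4   4   3   1   1   2   2   2   2   1   1]
 [ -7 -11  -9   0   3   5   4   6   7   4   5   3  -1   0   1   1   2   1   2   2]
 [ -5  -9  -9  -2   3   2   7  16  17   7   5   3   3   1   1   2   2   1   2   0]
 [ -2  -6  -9  -3   1   5   7  23  22   8   4   2   2   1   1   0   2   1   1   1]
 [ -2  -2  -6  -6   1   2   4  13  11   3   5   4   4   3   0   0   2   1   2   2]
 [ -1  -2  -6  -7   0   2   8  12   7   4   5   6   4   2   0   0  -1   1   2   2]
 [  0  -1  -3  -7  -2   4  
[... 175 characters left out ...]
8   3   6   5   4   3   2  -1   1   0   0   1]
 [ -1   1  -2  -1  -1   8  26  20   6   4   6   4   5   2   1   0  -1   1   0   0]
 [ -1   0  -2   0   2  10  19  15   5   4   4   5   5   1   0  -1   0   0   1   2]
 [ -2   0   0   1   1   6  11   8   4   4   5   5   5   4   3   0   0  -1   1   0]
 [ -3   2   2  -1   0   2   3   1   1   4   5   5   5   2   4   1   0   1   0   1]
 [ -3   0   0   0  -1  -1  -1   1   3   4   4   5   6   3   3  -1   0   1   0   0]
 [ -4  -2   0   0  -1   0   2   4   7   7   5   4   3   2  -1   0  -1   0  -1  -3]
 [ -9  -4  -1   0  -2   1   9  19  21  12   3   3   2   2   1   3   4  -1  -4  -8]]
handle 56 0.009256587834549542 0.058019704626856274 0.06340334879011303
```

View pics/c5.png

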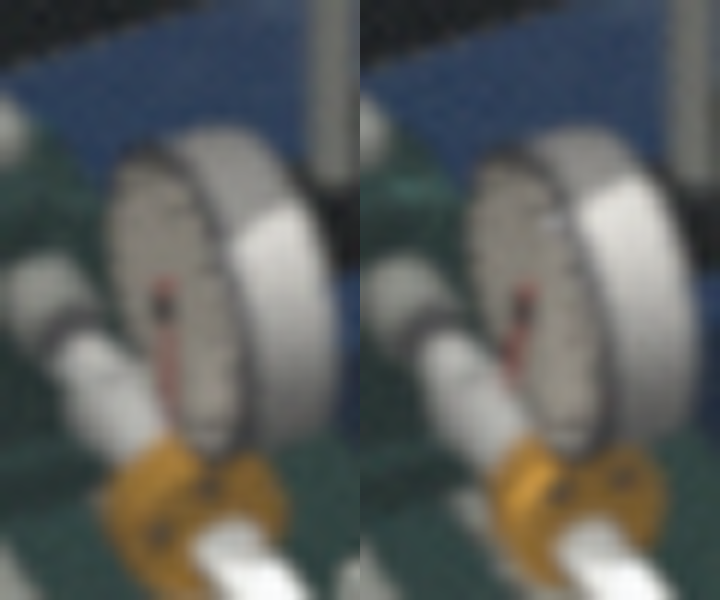

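```bash
python3 - <<'E'
from h import *
import pickle
def ang(c,r0,r1,c0,c1,lim=8):
    R=needle(c).astype(float);p=[];w=[]
    for v in range(r0,r1):
        for u in range(c0,c1):
            if R[v,u]>lim: p.append(on_dial(c,(u,v),-.02));w.append(R[v,u]-lim)
    p=np.array(p);w=np.array(w);m=(p*w[:,None]).sum(0)/w.sum();d=p-m
    # horizontal px blur dominates: regress Y on z when needle near vertical
    b=(w*d[:,0]*d[:,1]).sum()/(w*d[:,1]**2).sum()
    ev,V=np.linalg.eigh((d*w[:,None]).T@d);
    return m,"regress deg",np.degrees(np.arctan(b)),"pca",np.degrees(np.arctan2(-V[0,1],V[1,1]))%180
np.set_printoptions(precision=4,suppress=True)
L=lambda f:pickle.load(open(f+".pkl","rb"))
print("zero",ang(L("side0"),206,219,302,308))
print("R2",ang(L("r2"),217,224,303,312))
print("R3 all",ang(L("r3"),217,230,303,308)," tip",ang(L("r3"),221,230,303,308))
print("R4 all",ang(L("r4"),217,228,302,308)," tip",ang(L("r4"),221,228,302,308))
h=on_dial(L("r3"),(305.4,220.5),-.02)
for n,px in(("R3",(305.55,226)),("R4",(304.5,224.5)),("R2",(307.5,219.4))): 
    d=on_dial(L("r3"),px,-.02)-h;print(n,d,np.degrees(np.arctan2(-d[0],d[1]))%360)
E
```

```text
zero (array([0.0032, 0.1634]), 'regress deg', np.float64(-5.207380852963033), 'pca', np.float64(7.174809016898596))
R2 (array([-0.009 ,  0.1494]), 'regress deg', np.float64(-50.505270225300336), 'pca', np.float64(53.05726738502055))
R3 all (array([0.0016, 0.1303]), 'regress deg', np.float64(-1.6684090504343059), 'pca', np.float64(1.8669348826821697))  tip (array([0.0014, 0.126 ]), 'regress deg', np.float64(-7.486131975869468), 'pca', np.float64(9.806511681914081))
R4 all (array([0.0058, 0.1311]), 'regress deg', np.float64(-20.768656802704847), 'pca', np.float64(21.993823157154708))  tip (array([0.0074, 0.1262]), 'regress deg', np.float64(-24.710626128890986), 'pca', np.float64(28.994489445959545))
R3 [-0.0004 -0.0154] 178.41936164902884
R4 [ 0.0057 -0.0151] 200.73634575648666
R2 [-0.0123  0.0109] 48.50870740624829
```

The needle advanced about 20–22° from the last reading (24.6° is expected for exactly the peak, right crop end px ~(304.3,226)). The rise from the second reading is 10.7 mm against 10.8 predicted. So the high spot is under the plunger within a few degrees (tolerance ±13°), and the arm is clear of everything.

```bash
python3 -c "
from cell import arm
print(arm.hand_in())"
```

```text
the job is handed in; nothing more can be done
None
```

I handed the job in with the gauge down on the eccentric and its high spot within about 5° of the plunger by my needle readings (about 13° is allowed). The most sideways strain I measured while cranking was about 1.04 mm against the 1.25 mm limit, and the hand-in returned no verdict.

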